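# Third hand at the raclette melter

### The arm

A 6-joint arm with a two-finger parallel gripper is mounted at the origin on a cart in front of the work surface, level with it; the furniture and walls round the work are solid. World frame = base frame: x ahead of the robot, y to its left, z up, the work surface at z = 0. Lengths are in m, angles in rad, forces in N, time in s.
With the tool pointing down it reaches from about 0.35 to 0.775 m from the base axis. Payload 7.3 kg.
Tool frame: the origin (TCP) lies between the finger pads; the fingertips stand 8 mm ahead of it and the grasp point (between the pads) lies 11 mm behind it (robot.nose_length is the distance from the TCP to the fingertips, in m); z points along the fingers, y is the line along which they close (so a half turn about z gives the same grasp; the last joint's range is limited). The gripper opens to 92 mm and grips with 3 to 60 N. Pads are 19 mm wide; open, the fingers measure 130 mm over their backs; the gripper's body (75 mm by 190 mm) begins 47 mm behind the grasp point.
Start: joints at [1.163, 0.342, 1.524, -0, 1.275, -0.146], TCP at [0.136, 0.507, 0.235] pointing down, gripper open.
Joint ranges: [-2.53, 2.53], [-0.77, 2.02], [0.04, 2.7], [-1, 4.14], [0.28, 2.66], [-3.11, 3.11]. Speed limits (rad/s): [2.57, 2.57, 3.14, 3.14, 3.14, 3.14].

### API

Orientations are given as [roll, pitch, yaw] about the fixed x, y, z axes, in that order (R = Rz(yaw) Ry(pitch) Rx(roll)).
In Python, from cell import robot gives the robot as it stands. The module is installed in compiled form; this text tells all that it offers.
- The arm moves only by the shell command python3 -m jog 'ROWS' [FORCE]. ROWS is JSON, a list that holds one entry, the list of rows, each a list of 5 numbers: the gripper's target within -1 to 1 (fully open at 1, half-way at 0, shut at -1), then the shift along the tool's x, y, z in m, then the turn about the tool's z in rad. A call has 1 to 5 rows; each row is the pose to reach, as a shift and turn from the pose commanded when the call began, along the tool's axes at that moment; what a row does not reach only later rows make up. A row lasts 1/12 s, in which the tool goes at most 41.7 mm and 7.16 degrees, less where a joint would pass 70% of its speed; a pose out of reach is approached as far as the arm can. A call with a gripper value outside its range is refused whole. The fingers move at their own pace and stop on an object; FORCE is the grip in N (left out, the last holds). Time passes only in rows, so rows that repeat a pose let the fingers close. It gives the time, the measured TCP pose, the force, the opening and the grip force at its end, in the units of the state.
- robot.observe(): the state, without advancing time (a new reading comes with each control period).
- robot.read_camera(name): name is "scene" or "top" or "wrist"; returns the picture (400x640x3 uint8, red, green, blue); there is no depth.
- robot.camera_model(name): a dict with "camera_matrix" (3x3 intrinsics, pixels), "position" and "attitude" of the camera in the world; the wrist camera has in their place "mount" (4x4, takes a point from camera to tool coordinates, whose origin is the TCP and whose axes are the flange's). Camera axes: x right, y down, z forward; pixel columns grow to the right and rows downward; lengths in m; the calibration is good to about 2 mm. The wrist camera is an equidistant fisheye: a pixel r from the principal point sees the ray r / f radians off the axis. A picture is of the moment at which its call begins: read the wrist's pose just before it. camera_model takes no time and is no camera call.
- robot.hand_in(): hands the job in; it is judged then, once.
The state is a dict: "time": time; "qpos": joint angles; "qvel": joint speeds; "joint_efforts": joint torques, N m; "tool_pos": TCP position; "tool_rot": TCP orientation; "contact_force": force on the tool from outside, world axes, zero at the start; "torque": the same for the moment, N m; "opening": finger opening in m; "grip_force": force on a finger pad.
Only numpy, scipy, OpenCV 4.12 (cv2) and the standard library are available. Lean on these libraries where they do the work, as an engineer would, in place of code of your own. Each camera call takes 0.05 s, during which the arm holds its last target. There are 200 camera calls.

### The job

I want to clamp a fresh block of raclette cheese in the table melter and need a third hand: swing the melter's heater head well out to either side (60 to 90 degrees), where it stays clear of the cradle, then take the cheese block off the chopping board and set it down, cut face up, between the cradle's side guides. Push it along the cradle against the sprung end plate until the plate is about half-way in and keep that steady push: your program finishes while still holding the block there, so that I can tighten the side screws. Do not ram the plate, and leave the things round about where they are.

Things in the scene. Friction and masses are not known exactly. Their poses are not given: they have to be found in the camera images.
- melter: steel table-top raclette melter, fixed. Origin on the worktop under the cradle; x axis along the cradle towards end plate and column, y left seen that way, z up. Base x = -0.09 to 0.17, 190 mm wide. Bracket behind the end plate: x = 0.084 to 0.113, 74 mm wide, top z = 0.086. Column (24 mm thick) at x = 0.148, y = 0, top z = 0.215
- cradle (a point): on the cradle floor, melter frame (-0.0225, 0, 0.022); axes as the melter's. Floor flat. Side guides along x, from 57.5 mm before this point to 57.5 beyond it, 60 mm apart inside, 22 mm high above the floor, then lips flared outward to 28 mm above it; the near end (-x) is open. Black side screws stick out to 65 mm either side, 32 mm before this point, 25 mm above the floor at most
- heater (a joint): swing of the heater head about the column axis, rad: 0 = over the cradle, arm pointing to the melter's -x; + swings it to the melter's +y side (left), - to its right; limits +-1.6. Stiff friction joint (0.5 N m, some 3.3 N at the knob): stays where it is left. Head: flat steel box 156 mm along the arm x 104 wide, z = 0.156 to 0.190, centred 0.153 m from the column axis
- heater_knob (a point): centre of the top of the upright, round black knob in the middle of the heater head's top: z = 0.228, 0.153 m from the column axis, 25 mm diameter, 38 mm tall; can be pinched from above and turns within the fingers
- end_plate: sprung steel end plate, 56 wide x 54 mm high, 7 thick, at the far end of the cradle. Origin at the centre of its face towards the cradle: at rest (0.045, 0, 0.056) in the melter's frame; axes as the melter's. It gives way along the melter's +x by 16 mm at most: 4.2 N to start it, then 0.7 N more per mm (about 10 N half-way, at 8 mm)
- cheese: block of raclette cheese, 120 (x) x 54 (y) x 72 (z) mm, 0.4 to 0.65 kg, orange-brown rind with a pale yellow cut face on top, firm; origin at the centre of its underside; lies on the board, cut face up. Either end may go first
- ladle (a point): lowest point of a ladle that hangs, fixed, from the shelf over the back of the worktop, its bowl about 80 mm across. Shelf and oven stand begin about as far back as this, above z = 0.3: keep hand and wrist in front of them
- board: wooden chopping board, 150 (x) x 200 (y) x 15 mm, loose; origin at the centre of its underside
- shaker: steel shaker with perforated cap, 68 mm across, 96 tall; stands on the worktop, to be left alone; origin at its underside
- bowl: small steel bowl, 115 mm across, 38 tall; stands on the worktop, to be left alone; origin at its underside
- timer: red kitchen timer, 62 mm across, 54 tall; stands on the worktop, to be left alone; origin at its underside
- turner: yellow-handled slotted turner, 297 mm long, lying flat; lies on the worktop, to be left alone; origin at its underside
Mind the look-alikes: they are no part of the job. Leave any green or turquoise look-alike of the cheese alone.

How it is judged:
On the way, in this order (a step that is already met when the one before it is completed fails the run):
1. the heater head is swung out to one side, clear of the cradle ((value of joint heater above 0.9 rad or value of joint heater below -0.9 rad)), for 0.2 s.
2. the cheese block sits on the cradle floor between the side guides, with the heater head still aside ((value of joint heater above 0.9 rad or value of joint heater below -0.9 rad) and y of cheese in the frame of melter between -0.006 and 0.006 m and z of cheese in the frame of melter between 0.018 and 0.026 m and x of cheese in the frame of melter between -0.06 and 0.005 m and angle between cheese's own z axis and vertical below 0.08 rad and angle between the x axis of cheese and the x axis of melter, either way round below 0.1 rad), for 0.2 s.
3. the block is pressed steadily against the end plate (all of step 2 and contact force between cheese and end_plate between 6 and 14 N and contact force between the fingers and cheese above 2 N and linear speed of cheese below 0.01 m/s), for 0.5 s.
At the end, for the whole second after the job is handed in: Ends holding: fingers on the block, pressing it on the end plate with 6 to 14 N (plate some 3 to 13 mm in), at rest; block flat on the cradle floor between the guides (6 mm sideways, 4 mm in height, 0.1 rad in direction, 0.08 rad tilt), cut face up; heater at least 0.9 rad to one side (all of step 3); the arm keeps its last pose, push and grip.
It fails at once if the end plate is rammed (more than 25 N) (contact force between cheese and end_plate above 25 N).
It fails at once if a thing standing round about is shifted by more than 30 mm (distance of any of shaker, bowl, timer, turner from where it was at the start of the episode above 0.03 m).
It also fails if it takes over 64 s, if anything falls off the work surface, if the arm or the gripper's body presses on something with over 40 N, if the wrist force passes 120 N, or if a joint passes its speed limit or range.

## Working session

There is one attempt and no reset: what is moved stays moved. The work goes in short steps, Python scripts to look and compute and a shell command to move; the robot and the scene stay as the last step left them, time stands still between calls to the robot, and variables do not carry over. Pictures are saved under pics/ and viewed, at most 10 in all, crops included, and the job is handed in when it is done.

```bash
mkdir -p pics
python3 - <<'E'
from cell import robot
import cv2,numpy as np
for n in("scene","top"):
    cv2.imwrite(f"pics/{n}0.png",robot.read_camera(n)[:,:,::-1])
np.set_printoptions(precision=4,suppress=True)
for n in("scene","top","wrist"): print(n,robot.camera_model(n))
print(robot.observe(),robot.nose_length)
E
```

```text
scene {'camera_matrix': array([[406.965 ,   0.    , 315.585 ],
       [  0.    , 406.965 , 201.5171],
       [  0.    ,   0.    ,   1.    ]]), 'position': array([-0.1673, -0.8642,  1.5456]), 'attitude': array([-2.445 , -0.0187, -0.6098])}
top {'camera_matrix': array([[400.1096,   0.    , 313.3725],
       [  0.    , 400.1096, 203.6543],
       [  0.    ,   0.    ,   1.    ]]), 'position': array([0.2468, 0.0946, 1.6704]), 'attitude': array([-2.9661, -0.0072, -1.5711])}
wrist {'camera_matrix': array([[309.7069,   0.    , 318.711 ],
       [  0.    , 309.7069, 190.7215],
       [  0.    ,   0.    ,   1.    ]]), 'mount': array([[-0.0006, -0.9607, -0.2777,  0.0759],
       [ 1.    , -0.0007, -0.    , -0.0002],
       [-0.0002, -0.2777,  0.9607, -0.1507],
       [ 0.    ,  0.    ,  0.    ,  1.    ]])}
{'time': 0.1, 'qpos': array([ 1.163 ,  0.3427,  1.5249, -0.    ,  1.2754, -0.146 ]), 'qvel': array([-0.0009, -0.0025, -0.0027, -0.0019,  0.0012,  0.0024]), 'joint_efforts': array([  0.0018, -43.2008, -24.4695,   0.0717,   0.0526,  -0.0001]), 'tool_pos': array([0.1357, 0.5068, 0.2341]), 'tool_rot': array([-3.1402, -0.0002,  2.8798]), 'contact_force': array([-0.4027, -0.7234, -0.5155]), 'torque': array([ 0.0063,  0.0386, -0.0041]), 'grip_force': 0.0, 'opening': 0.09191585521771768} 0.008
```

View pics/scene0.png

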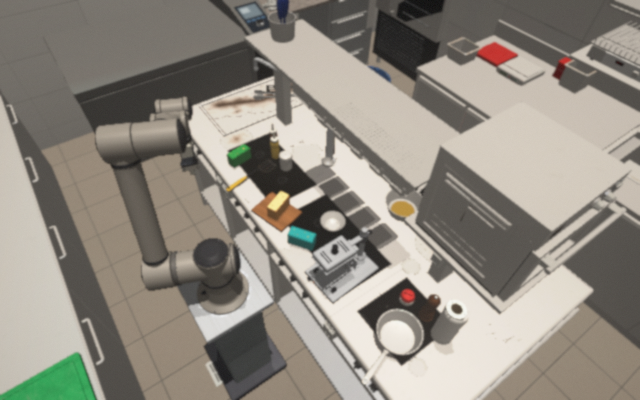

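View pics/top0.png

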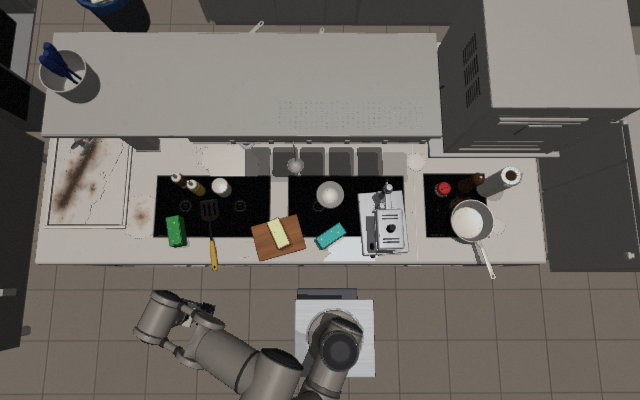

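The cheese candidates are the yellow-topped block on the board at top (278,234), the green block (176,231) and the turquoise block (330,236). The first one matches the description. The melter is at (385,222). I'll check the cheese and melter in one close crop.

```bash
cat > h.py <<'E'
import numpy as np,cv2
from scipy.spatial.transform import Rotation as R
from cell import robot
def ray(name,uv,obs=None):
    m=robot.camera_model(name);K=m["camera_matrix"]
    x=(uv[0]-K[0,2])/K[0,0];y=(uv[1]-K[1,2])/K[1,1]
    if name=="wrist":
        r=np.hypot(x,y);d=np.array([np.sin(r)*x/r,np.sin(r)*y/r,np.cos(r)])
        Rt=R.from_euler("xyz",obs["tool_rot"]).as_matrix();M=m["mount"]
        return obs["tool_pos"]+Rt@M[:3,3],Rt@M[:3,:3]@d
    d=R.from_euler("xyz",m["attitude"]).as_matrix()@np.array([x,y,1])
    return np.array(m["position"]),d
def onz(name,uv,z,obs=None):
    p,d=ray(name,uv,obs);return p+d*(z-p[2])/d[2]
def totool(p,obs):
    return R.from_euler("xyz",obs["tool_rot"]).as_matrix().T@(np.array(p)-obs["tool_pos"])
E
python3 - <<'E'
from h import *
t=cv2.imread("pics/top0.png");s=cv2.imread("pics/scene0.png")
a=cv2.resize(t[170:270,245:445],(800,400),interpolation=cv2.INTER_CUBIC)
cv2.imwrite("pics/crop1.png",a)
for n,uv,z in[("cheese",(278,234),.087),("column?",(388,188),.215),("knob",(391,229),.228),("timer",(444,188),.054),("pan",(472,222),.1),("bowl",(330,194),.038)]:print(n,onz("top",uv,z).round(3))
E
```

```text
cheese [0.405 0.223 0.087]
column? [ 0.564 -0.194  0.215]
knob [ 0.41  -0.197  0.228]
timer [ 0.6   -0.458  0.054]
pan [ 0.452 -0.546  0.1  ]
bowl [0.577 0.014 0.038]
```

View pics/crop1.png

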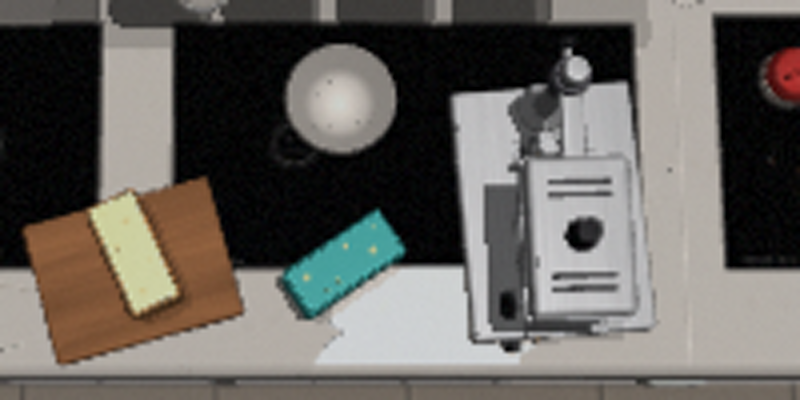

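The crop confirms that the pale-yellow-topped block on the wooden board at (278,234) is the cheese. It is turned about 24°, and turquoise is the neighbouring decoy. The melter's column is at (388.7,188), its knob at (391,228), and the base is turned slightly. Next I'll fly over the cheese and look with the wrist camera.

```bash
python3 - <<'E'
from h import *
f=lambda c:(c[0]/4+245-.375,c[1]/4+170-.375)
C=[onz("top",f(c),.02)[:2] for c in[(452,95),(628,83),(655,327),(473,341)]]
print(np.array(C).round(3),[np.arctan2(*(C[i]-C[j])[::-1]).round(3) for i,j in((0,3),(1,2))])
print("ladle",onz("top",(296,166),.3).round(3))
E
python3 -m jog '[[[1,-0.033,-0.021,-0.0065,0],[1,-0.066,-0.042,-0.013,0],[1,-0.099,-0.063,-0.02,0],[1,-0.132,-0.084,-0.026,0],[1,-0.165,-0.105,-0.033,0]]]'
python3 -m jog '[[[1,-0.033,-0.021,-0.0065,0],[1,-0.066,-0.042,-0.013,0],[1,-0.099,-0.063,-0.02,0],[1,-0.132,-0.084,-0.026,0],[1,-0.165,-0.105,-0.033,0]]]'
python3 -m jog '[[[1,0,0,0,0],[1,0,0,0,0],[1,0,0,0,0]]]'
python3 - <<'E'
from h import *
o=robot.observe();im=robot.read_camera("wrist");cv2.imwrite("pics/w1.png",im[:,:,::-1]);np.save("w1.npy",np.r_[o["tool_pos"],o["tool_rot"]])
E
```

```text
[[ 0.584 -0.104]
 [ 0.597 -0.29 ]
 [ 0.341 -0.308]
 [ 0.326 -0.12 ]] [np.float64(0.064), np.float64(0.07)]
ladle [0.625 0.146 0.3  ]
time: 0.52
tool_pos: [0.2686, 0.3614, 0.2676]
tool_rot: [-3.141, -0.0, 2.881]
contact_force: [1.3, 1.1, 0.4]
opening: 0.0922
grip_force: 0.0
time: 0.93
tool_pos: [0.401, 0.2171, 0.3008]
tool_rot: [-3.141, -0.001, 2.88]
contact_force: [1.0, 0.3, -0.0]
opening: 0.0918
grip_force: 0.0
time: 1.18
tool_pos: [0.3998, 0.2189, 0.3002]
tool_rot: [-3.141, -0.001, 2.879]
contact_force: [0.2, 0.3, -0.3]
opening: 0.0922
grip_force: 0.0
```

View pics/w1.png

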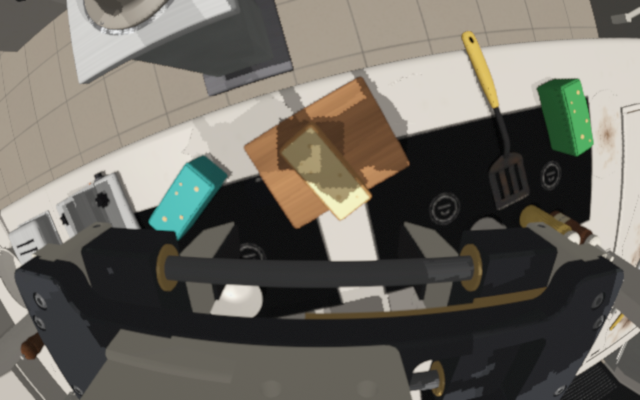

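The wrist picture shows the cheese top at about (312,123), (371,198), (343,220) and (282,155), on the board, with turquoise at (190,195) and the melter at far left (80,215). Now I'll move over the knob.

```bash
python3 -m jog '[[[1,-0.0114,-0.038,0,0],[1,-0.0228,-0.076,0,0],[1,-0.034,-0.115,0,0],[1,-0.0455,-0.153,0,0],[1,-0.057,-0.192,0,0]]]' >/dev/null
python3 -m jog '[[[1,-0.0114,-0.038,0,-0.066],[1,-0.0228,-0.076,0,-0.132],[1,-0.034,-0.115,0,-0.198],[1,-0.0455,-0.153,0,-0.264],[1,-0.057,-0.192,0,-0.33]]]' >/dev/null
python3 -m jog '[[[1,-0.057,-0.192,0,-0.33]]]' >/dev/null
python3 -m jog '[[[1,0,0,0,0],[1,0,0,0,0],[1,0,0,0,0]]]'
python3 - <<'E'
from h import *
o=robot.observe();im=robot.read_camera("wrist");cv2.imwrite("pics/w2.png",im[:,:,::-1]);np.save("w2.npy",np.r_[o["tool_pos"],o["tool_rot"]])
w=np.load("w1.npy");ob={"tool_pos":w[:3],"tool_rot":w[3:]}
print("cheese wrist",[onz("wrist",c,.087,ob).round(3) for c in((312,123),(371,198),(343,220),(282,155))])
t=cv2.imread("pics/top0.png");h=cv2.cvtColor(t,cv2.COLOR_BGR2HSV)[200:260,250:310]
m=cv2.inRange(h,(22,40,120),(38,255,255));r=cv2.minAreaRect(cv2.findNonZero(m))
b=[onz("top",(p[0]+250,p[1]+200),.087)[:2].round(3) for p in cv2.boxPoints(r)]
print(m.sum()/255,"top",onz("top",(r[0][0]+250,r[0][1]+200),.087),b)
E
```

```text
time: 2.4
tool_pos: [0.4257, -0.2191, 0.3002]
tool_rot: [3.14, -0.001, -2.948]
contact_force: [-0.5, 0.6, 0.0]
opening: 0.0917
grip_force: 0.0
cheese wrist [array([0.346, 0.225, 0.087]), array([0.454, 0.272, 0.087]), array([0.473, 0.231, 0.087]), array([0.374, 0.181, 0.087])]
320.0 top [0.41164495 0.22407046 0.087     ] [array([0.453, 0.268]), array([0.472, 0.226]), array([0.371, 0.18 ]), array([0.352, 0.222])]
```

View pics/w2.png

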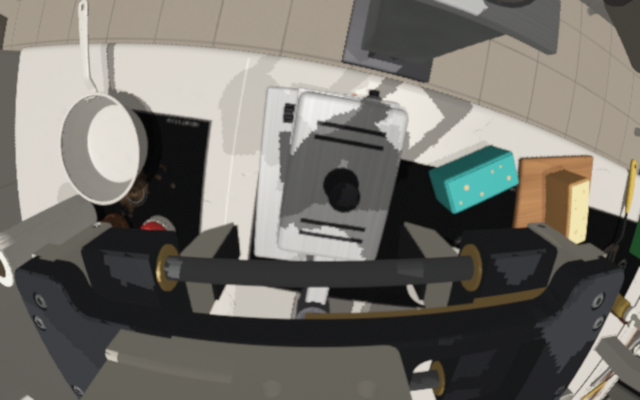

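The wrist view now shows the heater head with its knob, the top ellipse at about (346,193), and the column at (313,300). The pan, timer and decoy are away to the sides.

Run:
```python
from h import *
w=np.load("w2.npy");ob={"tool_pos":w[:3],"tool_rot":w[3:]}
im=cv2.imread("pics/w2.png");g=cv2.cvtColor(im,cv2.COLOR_BGR2GRAY)[150:225,310:380]
m=cv2.inRange(g,0,38);n,l,s,c=cv2.connectedComponentsWithStats(m);print(s,c.round(1))
print(onz("wrist",(346,193),.228,ob),onz("wrist",(335,180),.19,ob))
cc=[onz("wrist",q,.19,ob)[:2].round(3) for q in((300,93),(407,108),(375,262),(278,248))];print(cc)
t=cv2.imread("pics/top0.png");g=cv2.cvtColor(t,cv2.COLOR_BGR2GRAY)[218:240,380:402];m=cv2.inRange(g,0,60)
n,l,s,c=cv2.connectedComponentsWithStats(m);print(s,c.round(1)+[380,218])
p=onz("top",c[1:][s[1:,4].argmax()]+[380,218],.215);print("knob top cam",p)
print(totool(p,ob))
```

```text
[[   0    0   70   75 4045]
 [  14   19   36   43 1180]
 [   0   71   14    3   20]
 [  19   74    5    1    5]] [[35.4 36.1]
 [31.9 39.2]
 [ 6.2 72.2]
 [21.  74. ]]
[ 0.41210814 -0.20042805  0.228     ] [ 0.41279896 -0.20671548  0.19      ]
[array([ 0.345, -0.25 ]), array([ 0.338, -0.159]), array([ 0.485, -0.151]), array([ 0.488, -0.246])]
[[  0   0  22  22 433]
 [  6   7   9   8  51]] [[390.5 228.5]
 [390.2 228.1]]
knob top cam [ 0.41422793 -0.1972357   0.215     ]
[0.00696017 0.0234794  0.0852293 ]
```

```bash
python3 -m jog '[[[1,0.005,0.011,0.02,0.065],[1,0.010,0.0215,0.04,0.13],[1,0.010,0.0215,0.06,0.13],[1,0.010,0.0215,0.08,0.13],[1,0.010,0.0215,0.093,0.13]]]'
python3 -m jog '[[[1,0,0,0,0],[-1,0,0,0,0],[-1,0,0,0,0],[-1,0,0,0,0],[-1,0,0,0,0]]]' 15
python3 -m jog '[[[-1,0,0,0,0],[-1,0,0,0,0],[-1,0,0,0,0]]]'
```

```text
time: 2.87
tool_pos: [0.411, -0.1989, 0.2066]
tool_rot: [3.141, -0.001, -3.076]
contact_force: [-0.2, 0.1, -0.1]
opening: 0.0918
grip_force: 0.0
time: 3.28
tool_pos: [0.4121, -0.2015, 0.2087]
tool_rot: [-3.14, 0.002, -3.078]
contact_force: [-0.4, 0.0, -0.2]
opening: 0.07
grip_force: 0.0
time: 3.53
tool_pos: [0.4116, -0.2015, 0.2079]
tool_rot: [-3.141, 0.0, -3.079]
contact_force: [-0.3, -0.2, 1.2]
opening: 0.0496
grip_force: 0.0
```

```bash
python3 -m jog '[[[-1,0,0,0,0],[-1,0,0,0,0],[-1,0,0,0,0],[-1,0,0,0,0],[-1,0,0,0,0]]]'
python3 - <<'E'
from h import *
o=robot.observe();C=np.array([.565,-.1935]);p=o["tool_pos"];d=C-p[:2];a=np.arctan2(d[1],d[0]);r=np.hypot(*d);print(a,r)
prev=p
for k in range(1,4):
    for f in np.linspace(0,.45,6)[1:]+.45*(k-1):
        q=np.r_[C-r*np.array([np.cos(a+f),np.sin(a+f)]),p[2]]
        print((totool(q,o)-totool(prev,o)).round(4)[:2],end=" ")
    print();prev=q
E
```

```text
time: 3.95
tool_pos: [0.4116, -0.2015, 0.2077]
tool_rot: [3.142, 0.0, -3.078]
contact_force: [-0.2, -0.2, -0.0]
opening: 0.0243
grip_force: 15.0
0.05189032199414947 0.15360364227017712
[-0.0005 -0.0138] [-0.0022 -0.0275] [-0.0051 -0.041 ] [-0.0092 -0.0542] [-0.0145 -0.067 ] 
[-0.0064 -0.0122] [-0.0139 -0.0238] [-0.0224 -0.0347] [-0.0319 -0.0448] [-0.0422 -0.054 ] 
[-0.0111 -0.0082] [-0.0229 -0.0154] [-0.0353 -0.0215] [-0.0482 -0.0265] [-0.0615 -0.0302]
```

```bash
python3 -m jog '[[[-1,-0.0005,-0.0138,0,0],[-1,-0.0022,-0.0275,0,0],[-1,-0.0051,-0.041,0,0],[-1,-0.0092,-0.0542,0,0],[-1,-0.0145,-0.067,0,0]]]' 
python3 -m jog '[[[-1,-0.0064,-0.0122,0,0],[-1,-0.0139,-0.0238,0,0],[-1,-0.0224,-0.0347,0,0],[-1,-0.0319,-0.0448,0,0],[-1,-0.0422,-0.054,0,0]]]' 
python3 -m jog '[[[-1,-0.0111,-0.0082,0,0],[-1,-0.0229,-0.0154,0,0],[-1,-0.0353,-0.0215,0,0],[-1,-0.0482,-0.0265,0,0],[-1,-0.0615,-0.0302,0,0]]]' 
python3 -m jog '[[[-1,0,0,0,0],[-1,0,0,0,0],[-1,0,0,0,0]]]'
python3 - <<'E'
from h import *
im=robot.read_camera("top");cv2.imwrite("pics/top1.png",cv2.resize(im[160:280,320:480,::-1],(800,600),interpolation=cv2.INTER_CUBIC))
E
```

```text
time: 4.37
tool_pos: [0.4292, -0.2667, 0.2075]
tool_rot: [3.138, -0.003, -3.078]
contact_force: [-4.3, 5.1, 4.1]
opening: 0.0242
grip_force: 15.0
time: 4.78
tool_pos: [0.4751, -0.3181, 0.2074]
tool_rot: [3.139, -0.003, -3.078]
contact_force: [-2.6, 5.5, 3.6]
opening: 0.0245
grip_force: 15.0
time: 5.2
tool_pos: [0.5381, -0.3458, 0.2074]
tool_rot: [3.142, -0.004, -3.079]
contact_force: [-6.3, -3.5, 1.8]
opening: 0.024
grip_force: 15.0
time: 5.45
tool_pos: [0.5391, -0.346, 0.2074]
tool_rot: [-3.14, 0.001, -3.079]
contact_force: [1.3, -6.4, -2.3]
opening: 0.0245
grip_force: 15.0
```

View pics/top1.png

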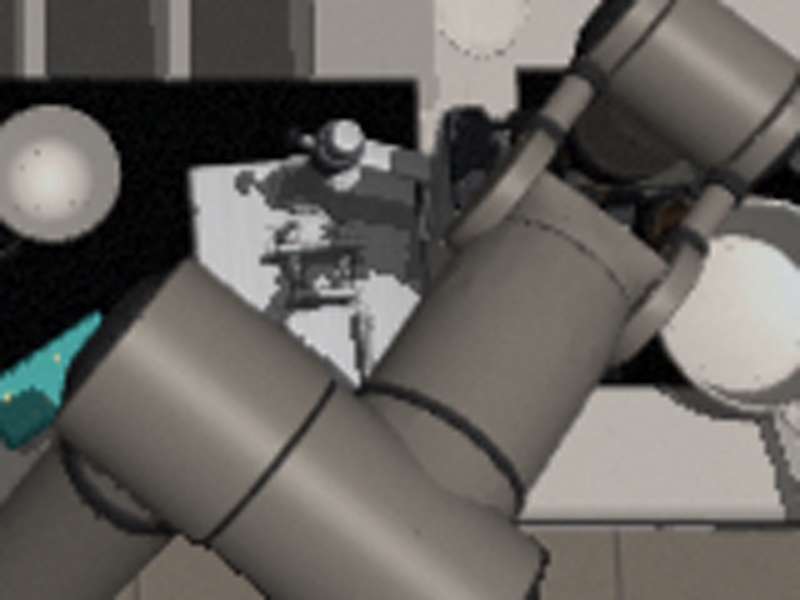

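The heater is out at about -77°, with the knob still pinched. Now I'll release it, rise and look at the bare cradle.

```bash
python3 -m jog '[[[1,0,0,0,0],[1,0,0,0,0],[1,0,0,0,0],[1,0,0,-0.01,0],[1,0,0,-0.04,0]]]' 
python3 -m jog '[[[1,0,0,-0.03,0],[1,0.028,0.038,-0.05,0],[1,0.056,0.077,-0.06,0],[1,0.083,0.115,-0.06,0],[1,0.111,0.153,-0.06,0]]]' 
python3 -m jog '[[[1,0,0,0,0],[1,0,0,0,0],[1,0,0,0,0],[1,0,0,0,0]]]'
python3 - <<'E'
from h import *
o=robot.observe();im=robot.read_camera("wrist");cv2.imwrite("pics/w3.png",im[:,:,::-1]);np.save("w3.npy",np.r_[o["tool_pos"],o["tool_rot"]])
cv2.imwrite("pics/w3c.png",cv2.resize(im[80:330,160:460,::-1],(720,600),interpolation=cv2.INTER_CUBIC))
E
```

```text
time: 5.92
tool_pos: [0.5374, -0.3432, 0.2441]
tool_rot: [3.135, -0.007, -3.078]
contact_force: [-0.2, -0.6, -1.4]
opening: 0.0531
grip_force: 0.0
time: 6.33
tool_pos: [0.4348, -0.2185, 0.3086]
tool_rot: [-3.14, 0.002, -3.079]
contact_force: [0.2, 0.5, 0.6]
opening: 0.0863
grip_force: 0.0
time: 6.67
tool_pos: [0.4367, -0.2208, 0.3077]
tool_rot: [-3.141, 0.001, -3.079]
contact_force: [0.1, -1.2, -0.3]
opening: 0.0916
grip_force: 0.0
```

View pics/w3c.png

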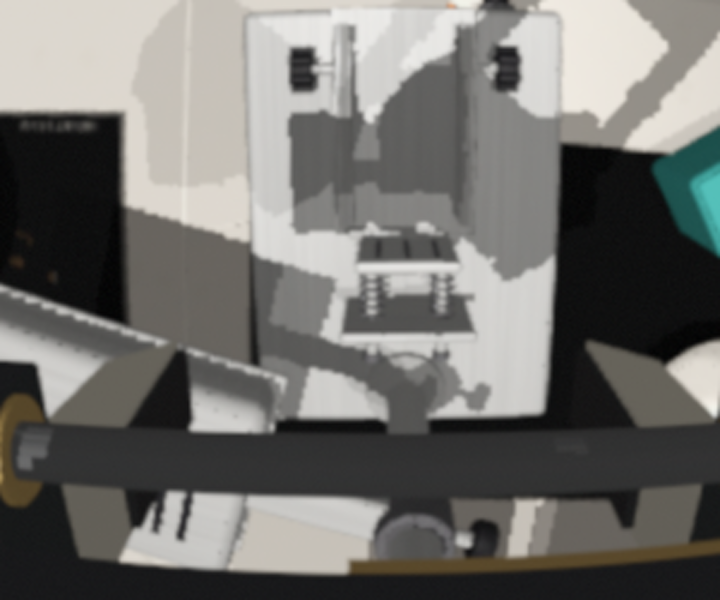

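The cradle is open, with the end plate's front top edge at crop (357,263)–(460,264) and the bracket's front top edge at (342,333)–(474,333). The guides run along x≈345 and 466, the base corners show well, and the screws are at (303,68) and (507,67). The heater is aside at lower left. Now I'll fit the melter pose.

Run:
```python
from h import *
from scipy.optimize import least_squares
w=np.load("w3.npy");ob={"tool_pos":w[:3],"tool_rot":w[3:]}
f=lambda c:((c[0]+.5)/2.4+160-.5,(c[1]+.5)/2.4+80-.5)
# crop pt, melter xyz
P=[((357,263),(.045,-.028,.083)),((460,264),(.045,.028,.083)),((342,333),(.084,-.037,.086)),((474,333),(.084,.037,.086)),
((247,14),(-.09,-.095,None)),((560,12),(-.09,.095,None)),((547,413),(.17,.095,None)),((257,420),(.17,-.095,None))]
for zb in(.0,.01,.02):
    W=np.array([onz("wrist",f(c),m[2] if m[2] else zb,ob)[:2] for c,m in P]);M=np.array([m[:2] for _,m in P])
    def res(v,s=slice(None)):
        c,n=np.cos(v[2]),np.sin(v[2]);return ((M@np.array([[c,n],[-n,c]])+v[:2]-W)[s]).ravel()
    r=least_squares(res,[.42,-.2,.06]);print(zb,r.x.round(4),(res(r.x).reshape(-1,2)*1000).round(1).tolist())
    for s in(slice(0,4),slice(4,8)): print(least_squares(res,[.42,-.2,.06],args=(s,)).x.round(4))
# guides: lips outer/inner
for c in((345,40),(345,220),(466,40),(466,220)): print(c,onz("wrist",f(c),.047,ob)[:2].round(4))
print("knob",[onz("top",(388.4,188.4),.215).round(3)])
```

```text
0.0 [ 0.4242 -0.2078  0.0697] [[2.5, -0.8], [1.5, 0.9], [3.3, -1.1], [2.5, 1.7], [2.9, 0.8], [4.2, -1.7], [-6.3, -6.6], [-10.5, 6.8]]
[ 0.4217 -0.2073  0.0593]
[ 0.4266 -0.2076  0.0703]
0.01 [ 0.423  -0.208   0.0698] [[1.4, -1.0], [0.3, 0.7], [2.2, -1.3], [1.3, 1.5], [1.2, -1.3], [2.2, 0.5], [-2.4, -4.0], [-6.2, 5.0]]
[ 0.4217 -0.2073  0.0593]
[ 0.4243 -0.2081  0.0703]
0.02 [ 0.4219 -0.2082  0.07  ] [[0.2, -1.2], [-0.8, 0.4], [1.0, -1.5], [0.2, 1.3], [-0.4, -3.4], [0.2, 2.6], [1.5, -1.3], [-1.9, 3.2]]
[ 0.4217 -0.2073  0.0593]
[ 0.422  -0.2085  0.0703]
(345, 40) [ 0.3529 -0.2461]
(345, 220) [ 0.4539 -0.2405]
(466, 40) [ 0.3483 -0.1801]
(466, 220) [ 0.4495 -0.1719]
knob [array([ 0.563, -0.195,  0.215])]
```

```bash
python3 -m jog '[[[1,0,0.0375,0,0],[1,0,0.075,0,0],[1,-0.001,0.1125,0,0],[1,-0.001,0.15,0,0],[1,-0.0015,0.1875,0,0]]]' >/dev/null
python3 -m jog '[[[1,0,0.0375,0,0],[1,0,0.075,0,0],[1,-0.001,0.1125,0,0],[1,-0.001,0.15,0,0],[1,-0.0015,0.1875,0,0]]]' >/dev/null
python3 -m jog '[[[1,0,0.036,0.02,-0.12],[1,0,0.072,0.04,-0.24],[1,0,0.072,0.06,-0.366],[1,0,0.072,0.07,-0.366],[1,0,0.072,0.07,-0.366]]]'
python3 - <<'E'
from h import *
o=robot.observe();im=robot.read_camera("wrist");cv2.imwrite("pics/w4.png",im[:,:,::-1]);print(totool([.412,.2255,.056],o),o["tool_rot"])
h=cv2.cvtColor(im,cv2.COLOR_RGB2HSV);m=cv2.inRange(h,(20,50,60),(40,255,255));m[:60]=0;m[255:]=0;m[:,:200]=0;m[:,450:]=0
n,l,s,c=cv2.connectedComponentsWithStats(cv2.morphologyEx(m,cv2.MORPH_OPEN,np.ones((3,3))));k=1+s[1:,4].argmax();print(s[k])
r=cv2.minAreaRect(cv2.findNonZero((l==k).astype("uint8")));print(r)
q=np.array([onz("wrist",p,.087,o)[:2] for p in cv2.boxPoints(r)]);print(q.round(3),q.mean(0))
E
```

```text
time: 7.97
tool_pos: [0.4102, 0.2268, 0.2344]
tool_rot: [3.141, -0.006, -2.711]
contact_force: [-0.5, -0.5, 0.4]
opening: 0.0921
grip_force: 0.0
[-0.00214051 -0.00200779  0.17836542] [ 3.14108999 -0.00557377 -2.71120192]
[ 292  125   48  109 5031]
((315.5, 179.0), (108.0, 47.0), 90.0)
[[0.37  0.181]
 [0.351 0.222]
 [0.452 0.27 ]
 [0.472 0.225]] [0.41111749 0.2242562 ]
```

View pics/w4.png

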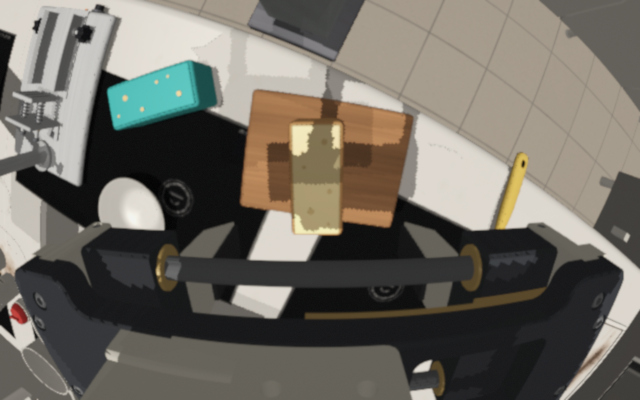

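The cheese is centred between the fingers and square to them at (316,179). Now I'll descend, grip and lift.

```bash
python3 -m jog '[[[1,0,-0.0026,0.035,0],[1,0,-0.0026,0.07,0],[1,0,-0.0026,0.105,0],[1,0,-0.0026,0.135,0],[1,0,-0.0026,0.16,0]]]' >/dev/null
python3 -m jog '[[[1,0,0,0.012,0],[1,0,0,0.0185,0],[-1,0,0,0.0185,0],[-1,0,0,0.0185,0],[-1,0,0,0.0185,0]]]' 40
python3 -m jog '[[[-1,0,0,0,0],[-1,0,0,0,0],[-1,0,0,0,0],[-1,0,0,0,0],[-1,0,0,0,0]]]'
```

```text
time: 8.85
tool_pos: [0.413, 0.2243, 0.06]
tool_rot: [-3.141, 0.003, -2.713]
contact_force: [0.5, -0.1, -0.0]
opening: 0.0764
grip_force: 0.0
time: 9.27
tool_pos: [0.412, 0.2243, 0.0593]
tool_rot: [3.142, 0.001, -2.712]
contact_force: [-1.1, 0.5, 5.6]
opening: 0.054
grip_force: 40.0
```

```bash
python3 -m jog '[[[-1,0,0,-0.008,0],[-1,0,0,-0.025,0],[-1,0,0,-0.055,0],[-1,0,0,-0.09,0],[-1,0,0,-0.12,0]]]' 
python3 -m jog '[[[-1,0,0,-0.01,0],[-1,0,0,-0.02,0],[-1,0,0,-0.02,0],[-1,0,0,-0.02,0],[-1,0,0,-0.02,0]]]'
python3 - <<'E'
from h import *
o=robot.observe();y=.068
for x in(-.04,):
    t=np.r_[.422+x*np.cos(y),-.208+x*np.sin(y),.2]; print(t,totool(t,o),o["tool_rot"][2]+2*np.pi-np.pi-y)
E
```

```text
time: 9.68
tool_pos: [0.411, 0.2238, 0.1802]
tool_rot: [3.141, -0.001, -2.712]
contact_force: [1.9, -0.0, -3.8]
opening: 0.0537
grip_force: 40.0
time: 10.1
tool_pos: [0.411, 0.2238, 0.1977]
tool_rot: [3.141, -0.002, -2.712]
contact_force: [0.4, 0.1, -4.4]
opening: 0.0533
grip_force: 40.0
[ 0.38209244 -0.2107179   0.2       ] [ 0.20708768 -0.38307838 -0.0019036 ] 0.361217967192133
```

```bash
python3 -m jog '[[[-1,0.008,-0.015,0,0],[-1,0.022,-0.041,0,0],[-1,0.038,-0.070,0,0],[-1,0.054,-0.1,0,0],[-1,0.07,-0.13,0,0]]]' >/dev/null
python3 -m jog '[[[-1,0.016,-0.03,0,0],[-1,0.032,-0.06,0,0],[-1,0.048,-0.09,0,0],[-1,0.064,-0.12,0,0],[-1,0.08,-0.15,0,0]]]' >/dev/null
python3 -m jog '[[[-1,0.016,-0.03,0,0.08],[-1,0.032,-0.06,0,0.16],[-1,0.045,-0.083,0,0.24],[-1,0.053,-0.097,0,0.31],[-1,0.057,-0.103,0,0.361]]]' >/dev/null
python3 -m jog '[[[-1,0,0,0,0],[-1,0,0,0,0],[-1,0,0,0,0]]]'
python3 - <<'E'
from h import *
o=robot.observe();im=robot.read_camera("wrist");cv2.imwrite("pics/w5.png",im[:,:,::-1])
y=.068;t=np.r_[.422-.04*np.cos(y),-.208-.04*np.sin(y),.2]; print(totool(t,o),o["tool_rot"][2]+np.pi-y)
E
```

```text
time: 11.6
tool_pos: [0.3826, -0.2094, 0.198]
tool_rot: [3.14, -0.001, -3.072]
contact_force: [0.2, 0.7, -4.4]
opening: 0.0535
grip_force: 40.0
[ 0.00055414 -0.00124856 -0.00199602] 0.0020851826934640827
```

View pics/w5.png

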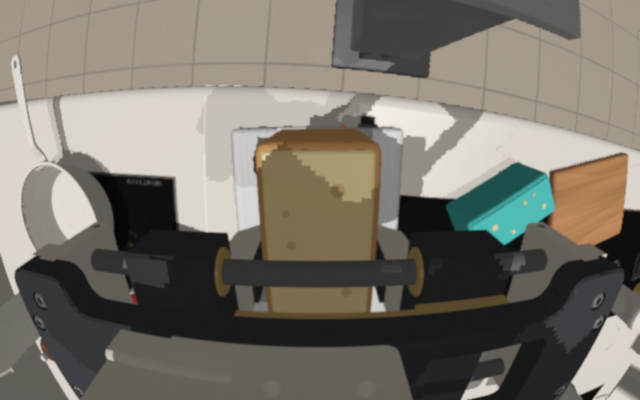

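The block hangs level between the fingers over the cradle, left edge about 262 and right edge about 380, square to the tool. I'll lower it in stages while watching the force.

```bash
python3 -m jog '[[[-1,0,-0.0006,0.02,0.001],[-1,0,-0.0012,0.045,0.002],[-1,0,-0.0012,0.07,0.002],[-1,0,-0.0012,0.09,0.002],[-1,0,-0.0012,0.1,0.002]]]'
python3 -m jog '[[[-1,0,0,0,0],[-1,0,0,0.004,0],[-1,0,0,0.008,0],[-1,0,0,0.012,0],[-1,0,0,0.012,0]]]'
python3 -m jog '[[[-1,0,0,0.003,0],[-1,0,0,0.006,0],[-1,0,0,0.009,0],[-1,0,0,0.012,0],[-1,0,0,0.012,0]]]'
```

```text
time: 12.07
tool_pos: [0.3821, -0.2098, 0.0965]
tool_rot: [3.139, -0.003, -3.073]
contact_force: [-0.1, 0.7, -4.1]
opening: 0.0539
grip_force: 40.0
time: 12.48
tool_pos: [0.383, -0.2114, 0.0866]
tool_rot: [3.142, 0.0, -3.075]
contact_force: [-0.1, -0.5, -5.2]
opening: 0.0536
grip_force: 40.0
time: 12.9
tool_pos: [0.3827, -0.2113, 0.0741]
tool_rot: [3.141, -0.001, -3.075]
contact_force: [-0.4, -1.1, -4.7]
opening: 0.0533
grip_force: 40.0
```

```bash
python3 -m jog '[[[-1,0,0,0.002,0],[-1,0,0,0.004,0],[-1,0,0,0.005,0],[-1,0,0,0.005,0]]]'
python3 -m jog '[[[-1,0,0,0.001,0],[-1,0,0,0.002,0],[-1,0,0,0.002,0]]]'
python3 -m jog '[[[-1,0,0,0.001,0],[-1,0,0,0.001,0],[-1,0,0,0.001,0]]]'
```

```text
time: 13.23
tool_pos: [0.3829, -0.2114, 0.0694]
tool_rot: [3.141, -0.0, -3.075]
contact_force: [-0.5, -0.5, -4.5]
opening: 0.0538
grip_force: 40.0
time: 13.48
tool_pos: [0.3829, -0.2115, 0.0676]
tool_rot: [3.141, -0.0, -3.075]
contact_force: [0.5, 0.3, -4.1]
opening: 0.0535
grip_force: 40.0
time: 13.73
tool_pos: [0.383, -0.2115, 0.0666]
tool_rot: [3.141, 0.0, -3.075]
contact_force: [-0.5, 0.1, -4.2]
opening: 0.0537
grip_force: 40.0
```

```bash
python3 -m jog '[[[-1,0,0,0.0005,0],[-1,0,0,0.001,0],[-1,0,0,0.001,0]]]'
python3 -m jog '[[[-1,0,0,0.0005,0],[-1,0,0,0.001,0],[-1,0,0,0.001,0]]]'
```

```text
time: 13.98
tool_pos: [0.383, -0.2116, 0.0663]
tool_rot: [-3.141, 0.0, -3.075]
contact_force: [-2.7, 1.8, 4.0]
opening: 0.0539
grip_force: 40.0
time: 14.23
tool_pos: [0.383, -0.2116, 0.0663]
tool_rot: [-3.141, 0.001, -3.075]
contact_force: [-5.5, 2.5, 18.0]
opening: 0.054
grip_force: 40.0
```

It touched the floor at TCP z 0.0663, as predicted. I'll ease off 1 mm, then advance while watching the axial force.

```bash
python3 -m jog '[[[-1,0,0,-0.001,0],[-1,0,0,-0.0012,0],[-1,0,0,-0.0012,0],[-1,0,0,-0.0012,0],[-1,0,0,-0.0012,0]]]'
python3 -m jog '[[[-1,-0.002,0,0,0],[-1,-0.005,0,0,0],[-1,-0.008,0,0,0],[-1,-0.011,0,0,0],[-1,-0.013,0,0,0]]]'
python3 -m jog '[[[-1,-0.001,0,0,0],[-1,-0.003,0,0,0],[-1,-0.004,0,0,0],[-1,-0.004,0,0,0]]]'
```

```text
time: 14.65
tool_pos: [0.3832, -0.2117, 0.0663]
tool_rot: [-3.141, 0.001, -3.075]
contact_force: [-1.8, 1.5, 7.1]
opening: 0.0541
grip_force: 40.0
time: 15.07
tool_pos: [0.3947, -0.2107, 0.0664]
tool_rot: [3.141, -0.003, -3.075]
contact_force: [-12.1, 0.7, 14.2]
opening: 0.0538
grip_force: 40.0
time: 15.4
tool_pos: [0.3987, -0.2104, 0.0664]
tool_rot: [3.141, -0.002, -3.075]
contact_force: [-9.2, -0.4, 13.1]
opening: 0.054
grip_force: 40.0
```

```bash
python3 -m jog '[[[-1,0,0,-0.0008,0],[-1,0,0,-0.001,0],[-1,0,0,-0.001,0]]]'
python3 -m jog '[[[-1,-0.001,0,0,0],[-1,-0.003,0,0,0],[-1,-0.004,0,0,0],[-1,-0.004,0,0,0]]]'
```

```text
time: 15.65
tool_pos: [0.4, -0.2103, 0.0665]
tool_rot: [3.141, -0.0, -3.075]
contact_force: [0.6, 0.2, -3.7]
opening: 0.0535
grip_force: 40.0
time: 15.98
tool_pos: [0.4043, -0.2101, 0.0667]
tool_rot: [3.142, 0.0, -3.075]
contact_force: [-0.1, -0.6, -3.8]
opening: 0.0535
grip_force: 40.0
```

```bash
for i in 1 2; do python3 -m jog '[[[-1,-0.001,0,0,0],[-1,-0.002,0,0,0],[-1,-0.002,0,0,0]]]'; done
python3 -m jog '[[[-1,-0.001,0,0,0],[-1,-0.002,0,0,0],[-1,-0.002,0,0,0]]]'
```

```text
time: 16.23
tool_pos: [0.4061, -0.21, 0.0669]
tool_rot: [-3.142, 0.0, -3.075]
contact_force: [0.2, 0.3, -4.5]
opening: 0.0538
grip_force: 40.0
time: 16.48
tool_pos: [0.4074, -0.2098, 0.0668]
tool_rot: [3.141, -0.001, -3.075]
contact_force: [-3.6, -0.8, -1.8]
opening: 0.0538
grip_force: 40.0
time: 16.73
tool_pos: [0.4092, -0.2096, 0.0668]
tool_rot: [3.141, -0.002, -3.075]
contact_force: [-5.8, -2.3, -0.7]
opening: 0.0538
grip_force: 40.0
```

```bash
python3 -m jog '[[[-1,-0.001,0,0,0],[-1,-0.002,0,0,0],[-1,-0.003,0,0,0],[-1,-0.003,0,0,0]]]'
python3 -m jog '[[[-1,-0.001,0,0,0],[-1,-0.002,0,0,0],[-1,-0.003,0,0,0],[-1,-0.003,0,0,0]]]'
python3 -m jog '[[[-1,0,0,0,0],[-1,0,0,0,0],[-1,0,0,0,0],[-1,0,0,0,0],[-1,0,0,0,0]]]'
```

```text
time: 17.07
tool_pos: [0.4118, -0.2094, 0.0668]
tool_rot: [3.141, -0.002, -3.075]
contact_force: [-6.4, -1.9, -0.8]
opening: 0.0542
grip_force: 40.0
time: 17.4
tool_pos: [0.4144, -0.2092, 0.0667]
tool_rot: [3.141, -0.003, -3.075]
contact_force: [-9.0, -2.5, 0.3]
opening: 0.0536
grip_force: 40.0
time: 17.82
tool_pos: [0.4143, -0.2092, 0.0667]
tool_rot: [3.141, -0.003, -3.075]
contact_force: [-8.8, -2.7, 0.2]
opening: 0.0538
grip_force: 40.0
```

```bash
python3 -m jog '[[[-1,-0.0005,0,0,0],[-1,-0.001,0,0,0],[-1,-0.001,0,0,0],[-1,-0.001,0,0,0],[-1,-0.001,0,0,0]]]'
python3 -m jog '[[[-1,0,0,0,0],[-1,0,0,0,0],[-1,0,0,0,0],[-1,0,0,0,0],[-1,0,0,0,0]]]'
python3 - <<'E'
from h import *
a=robot.read_camera("wrist");b=robot.read_camera("top")
cv2.imwrite("pics/fin.png",np.vstack([cv2.resize(a[90:290,160:480],(480,300)),cv2.resize(b[165:265,320:480],(480,300),interpolation=cv2.INTER_CUBIC)])[:,:,::-1])
E
```

```text
time: 18.23
tool_pos: [0.4152, -0.2091, 0.0667]
tool_rot: [3.14, -0.003, -3.075]
contact_force: [-9.4, -2.3, 0.7]
opening: 0.0539
grip_force: 40.0
time: 18.65
tool_pos: [0.4152, -0.2091, 0.0667]
tool_rot: [3.14, -0.003, -3.075]
contact_force: [-10.5, -1.9, -0.0]
opening: 0.0538
grip_force: 40.0
```

View pics/fin.png

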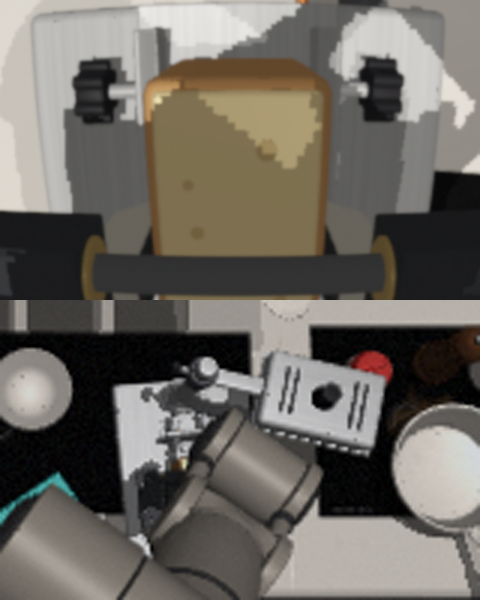

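The block sits between the guides, cut face up and square. The heater is well out to the right, and the bowl and timer haven't moved. The axial force is steady at about 10 N, so I'm handing in.

```bash
python3 -c "
from cell import robot
print(robot.hand_in())"
```

```text
the job is handed in; nothing more can be done
None
```

I handed the job in at about 19 s of the 64 s allowed, and the hand-in returned no verdict: the heater is about 77° out to the right, and the cheese is cut face up between the guides, held at about 10 N with the end plate about 8 mm in.

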